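Clamp a glued wood sample with the sliding-jaw clamp

ROBOT

A 7-joint arm with a two-finger parallel gripper is mounted at the origin on a cart in front of the work surface, level with it; the furniture and walls round the work are solid. World frame = base frame: x ahead of the robot, y to its left, z up, the work surface at z = 0. Lengths are in m, angles in rad, forces in N, time in s.
With the tool pointing down it reaches from about 0.4 to 0.875 m from the base axis. Payload 19.3 kg.
Tool frame: the origin (TCP) lies at the very end of the fingers, on their centre line; the grasp point (between the pads) lies 19 mm behind it; z points along the fingers, y is the direction in which the jaws open and shut (so a half turn about z gives the same grasp; the last joint's range is limited). The gripper opens to 85 mm and grips with 20 to 120 N. Pads are 22 mm wide; open, the fingers measure 114 mm over their backs; the gripper's body (76 mm by 85 mm) begins 54 mm behind the grasp point. The pads swing forward as they close: fully open they stand 13 mm farther back than shut.
Start: joints at [-1.303, 0.521, -0.036, 1.599, 0.021, 1.021, -0.113], TCP at [0.207, 0.59, 0.231] pointing down, gripper open.
Joint ranges: [-2.91, 2.91], [-0.3, 2.13], [-1.5, 1.42], [0.17, 2.43], [-1.26, 4.41], [0.16, 1.93], [-2.52, 2.52]. Speed limits (rad/s): [1.89, 1.89, 2.39, 2.39, 3.01, 3.01, 3.01].

INTERFACE

Orientations are given as [roll, pitch, yaw] about the fixed x, y, z axes, in that order (R = Rz(yaw) Ry(pitch) Rx(roll)).
In Python, from workcell import bot gives the robot as it stands.
- The arm moves only by the tool carry_out, never from a script. Its argument "targets" is a list of rows, each a list of 7 numbers: the shift along the tool's x, y, z in mm, then the turn, a rotation vector about the tool's x, y, z in units of 6 degrees (1.0 is 6 degrees), then the closure in counts, from 0 (fully open) to 255 (shut). A call has 1 to 5 rows; each row shifts and turns the commanded pose from where the row before left it, along the tool's axes as they then stand; what a row does not reach is not made up. A row lasts 1/12 s, in which the tool goes at most 41.7 mm and 7.16 degrees, less where a joint would pass 70% of its speed; a pose out of reach is approached as far as the arm can. A call is refused whole if a number of a shift passes 41.7 or a number of a turn 1, either way. A call with a gripper value outside its range is refused whole. The fingers move at their own pace and stop on an object; "force" is the grip in N (left out, the last holds). Time passes only in rows, so rows that do not move let the fingers close. It gives the time, the measured TCP pose, the force and the opening at its end, in the units of the state.
- bot.observe(): the state, without advancing time (a new reading comes with each control period).
- bot.grab_frame(name): name is "scene" or "top" or "wrist"; returns a dict with "color" (480x640x3 uint8, red, green, blue), "z_map" (480x640 float32, m along the optical axis (not along the pixel's ray), 0 where there is no reading), "K" (3x3 intrinsics, pixels), "k1" (the pictures are not rectified: a ray, as slopes to the right and down, at radius r is drawn at 1 + k1 r^2 times it, then the intrinsics apply), "cam_to_world" (4x4, takes a point from camera to world coordinates); the wrist camera has in their place "T_tool_cam" (4x4, takes a point from camera to tool coordinates, whose origin is the TCP and whose axes are the flange's). Camera axes: x right, y down, z forward; pixel columns grow to the right and rows downward; lengths in m; the calibration is good to about 2 mm. A picture is of the moment at which its call begins: read the wrist's pose just before it.
- bot.job_done(): hands the job in, once; it reports no verdict.
The state is a dict: "clock": time; "qpos": joint angles; "qd": joint speeds; "joint_efforts": joint torques, N m; "position": TCP position; "tool_rot": TCP orientation; "force": force on the tool from outside, world axes, zero at the start; "moment": the same for the moment, N m; "grip_width": finger opening in m.
Only numpy, scipy, OpenCV 4.12 (cv2) and the standard library are available. Lean on these libraries where they do the work, as an engineer would, in place of code of your own. Each camera call takes 0.05 s, during which the arm holds its last target. There are 200 camera calls.

TASK

Clamp the freshly glued wood sample that stands under the clamp. Push the clamp's sliding jaw gently down by one of its black wings, close beside the bar, until its foot has pressed the sample firmly down on its rest and the arm has tipped up and binds on the bar; then turn the grey T-handle clockwise by about a third of a turn, so that the sample is held firmly but not crushed. Let go, and leave the sample where it stands and the other things on the table alone.

Things in the scene. Friction and masses are not known exactly. Their poses are not given: they have to be found in the camera images.
- stand: Fixed clamp stand: grey base plate 185 x 110 x 12 mm on the table with an upright square steel bar (14 mm wide, top 160 mm above the table). Origin on the table under the bar's centre line; z up; its -x axis points from the bar along the clamp arm to the sample and the T-handle, so its yaw gives the clamp's direction.
- wing_right (a point): Middle of the ribbed top face of the right black wing, a push surface. The wings stick out sideways (stand's -y and +y) from the collar of the blue sliding jaw; each is 22 mm wide along the arm, 8 mm thick, and reaches from 14 to 58 mm beside the bar's centre line; this point lies 42 mm from it. Either wing serves.
- wing_left (a point): The same point on the left wing (stand's +y side). The bar stands up to 65 mm above the wings, the top of the T-handle about 70 mm above them and 75 mm away along the arm.
- jaw (a joint): How far the jaw's collar has slid down the bar, m; it stays where it is left. After the foot meets the sample the wings go down another 8 to 24 mm against under 10 N, while the arm tips up and the rest sinks to its stop; then all is bound and the resistance climbs steeply, 5 to 8 N per mm: stop pushing at 12 to 18 N.
- jaw_tilt (a joint): Tilt of the blue jaw arm on the bar through its play, rad: about -0.06 while it hangs free (sample end low), about +0.06 when it has tipped up and binds (sample end high), up to +0.09 when screwed tight.
- handle (a joint): Turn of the T-handle, rad, grows clockwise seen from above, which drives the foot down, 6 mm a full turn; end stop at 6.5. It stays where it is left; friction about 0.06 N m.
- handle_grip (a point): Centre of the grip bar of the grey T-handle (56 mm long, 15 mm thick, 24 mm tall) on top of the vertical screw, 75 mm from the bar. Its x axis runs along the grip bar: grip across the 15 mm. It goes down 1 mm per radian as it is turned.
- foot_tip (a point): Lowest point of the round black rubber foot (17 mm across) under the screw, which presses on the sample. When bound by pushing the jaw it holds 4 to 8 N; from there each radian of the handle adds about 5 N. 12 to 30 N is a good hold.
- foot: The rubber foot itself; its origin lies 42 mm above its tip, on the screw axis.
- sample_top (a point): Centre of the top of the sample: a dark wood piece 34 x 36 x 18 mm glued on a plywood carrier 44 x 44 x 12 mm (30 mm tall), loose, on a pale wooden rest under the foot. The rest slides stiffly in its block: pressed with 2 to 4 N it sinks to its stop, 0 to 14 mm down, differing each time and not to be seen, and then stands firm.
- sample: The same sample; origin at the centre of its underside, z up.
- wings: The pair of black wings, one piece with the jaw; origin on the bar's centre line, 4.5 mm below the wing points. Pushed down on a wing the jaw slides against 2 to 6 N of friction; pushed down out on the arm or the T-handle it jams. More than 25 N on the wings is too much.
- slide_pack: Bystander: white cardboard pack 30 x 78 x 28 mm, origin under its centre.
- beaker: Bystander: clear beaker, 55 mm across, 69 mm tall, origin under its centre.
- dish: Bystander: lidded petri dish, 72 mm across, 14 mm tall, origin under its centre.
- marker: Bystander: marker pen lying on the table, 138 x 17 x 17 mm, origin under its centre.
- tape_roll: Bystander: roll of tape lying flat, 104 mm across, 25 mm tall, origin under its centre.
There are look-alikes about, which are no part of the job. What is meant by the stand is not green, and is the larger of those in its own colour.

How it is judged:
On the way:
1. the jaw has been slid down until its foot presses the sample on to firm ground (over 3.5 N) and the arm has tipped up and binds (tilt over 0.04 rad) (value of joint jaw_tilt above 0.04 rad and contact force between foot and sample above 3.5 N), for 0.2 s.
At the end, for the whole second after the job is handed in: The foot presses on the sample with 12 to 30 N, the arm is tipped up and bound (tilt over 0.04 rad), the foot is within 15 mm of the middle of the sample's top, and the sample stands level and still (contact force between foot and sample between 12 and 30 N and value of joint jaw_tilt above 0.04 rad and horizontal distance between foot_tip and sample_top below 0.015 m and angle between sample's own z axis and vertical below 0.06 rad and linear speed of sample below 0.01 m/s); the robot touches nothing.
It fails at once if the sample is crushed (clamping force over 34 N) (contact force between foot and sample above 34 N).
It fails at once if a wing is pushed or pinched with more than 25 N (contact force between the fingers and wings above 25 N).
It fails at once if the sample is shifted more than 25 mm (distance of sample from where it was at the start of the episode above 0.025 m).
It fails at once if a bystander is shifted more than 20 mm (distance of any of slide_pack, beaker, dish, marker, tape_roll from where it was at the start of the episode above 0.02 m).
It also fails if it takes over 64 s, if anything falls off the work surface, if the arm or the gripper's body presses on something with over 40 N, if the wrist force passes 120 N, or if a joint passes its speed limit or range.

## Working session

There is one attempt and no reset: what is moved stays moved. The work goes in short steps, Python scripts to look and compute and a tool call to move; the robot and the scene stay as the last step left them, time stands still between calls to the robot, and variables do not carry over. Pictures are saved under pics/ and viewed, about 8 in all and at most 12, crops included, and the job is handed in when it is done.

Besides the shell and the picture viewer there is one more tool, called after ">>>" in YAML: its name, and indented under it one key for each argument. carry_out: Moves the arm, as the interface text tells. Its arguments: {"type":"object","properties":{"targets":{"type":"array","items":{"type":"array","items":{"type":"number"}}},"force":{"type":"number"}},"required":["targets"]}

```bash
mkdir -p pics
cat > h.py <<'E'
import numpy as np, cv2
from workcell import bot
from scipy.spatial.transform import Rotation as R
def save(f,n): cv2.imwrite('pics/'+n,f['color'][:,:,::-1])
def ctw(f,s=None):
    if 'cam_to_world' in f: return np.array(f['cam_to_world'])
    T=np.eye(4);T[:3,:3]=R.from_euler('xyz',s['tool_rot']).as_matrix();T[:3,3]=s['position']
    return T@np.array(f['T_tool_cam'])
def slopes(f,uv):
    K=np.array(f['K']);d=np.array([f['k1'],0,0,0,0],float)
    return cv2.undistortPoints(np.array(uv,float).reshape(-1,1,2),K,d).reshape(-1,2)
def pts(f,uv,s=None):  # depth-based
    uv=np.array(uv).reshape(-1,2);m=slopes(f,uv);z=f['z_map'][uv[:,1].astype(int),uv[:,0].astype(int)]
    P=np.c_[m*z[:,None],z];T=ctw(f,s);return P@T[:3,:3].T+T[:3,3]
def plane(f,uv,h,s=None):
    m=slopes(f,uv);T=ctw(f,s);d=np.c_[m,np.ones(len(m))]@T[:3,:3].T
    return T[:3,3]+d*((h-T[2,3])/d[:,2])[:,None]
E
python3 - <<'E'
from h import *
s=bot.observe();print(s)
fs=bot.grab_frame('scene');ft=bot.grab_frame('top')
np.savez('f0.npz',s=fs,t=ft)
for f in(fs,ft): print(f['K'],f['k1'],f['cam_to_world'])
cv2.imwrite('pics/a.png',cv2.resize(np.vstack([fs['color'],ft['color']])[:,:,::-1],(400,600)) if 0 else fs['color'][:,:,::-1]); save(ft,'b.png')
E
```

```text
{'clock': 0.0, 'qpos': array([-1.30319733,  0.52202289, -0.03634007,  1.6000111 ,  0.02118202,
        1.02112306, -0.11278199]), 'qd': array([-0.00011013, -0.00052841,  0.00149163, -0.00041465, -0.0003323 ,
       -0.00103768,  0.0013448 ]), 'joint_efforts': array([ 9.57711973e-05, -9.27098322e+01,  1.97992824e+00, -3.69951510e+01,
        1.78295636e-02,  7.98442808e-03,  1.23787436e-05]), 'position': array([0.20704007, 0.58933862, 0.23071896]), 'tool_rot': array([-3.14041422e+00,  6.39942201e-05,  2.80380337e+00]), 'force': array([ 0.07168001,  0.46344522, -1.14627823]), 'moment': array([-0.00124908,  0.06416063,  0.03803248]), 'grip_width': 0.08508465091875927}
[[530.47994268   0.         317.57961079]
 [  0.         530.47994268 239.83735879]
 [  0.           0.           1.        ]] 0.0416630788377279 [[ 0.66245804 -0.58114215  0.47267658 -0.28221519]
 [-0.74896378 -0.50184467  0.43267215 -0.69554264]
 [-0.0142338  -0.64064478 -0.76770545  1.53161552]
 [ 0.          0.          0.          1.        ]]
[[457.40241591   0.         324.62720781]
 [  0.         457.40241591 239.65223745]
 [  0.           0.           1.        ]] -0.07246917235114661 [[ 0.0066325  -0.98682315  0.16166656  0.38079284]
 [-0.99997023 -0.00718268 -0.00281894  0.09559212]
 [ 0.003943   -0.16164305 -0.98684141  1.36686202]
 [ 0.          0.          0.          1.        ]]
```

View pics/a.png

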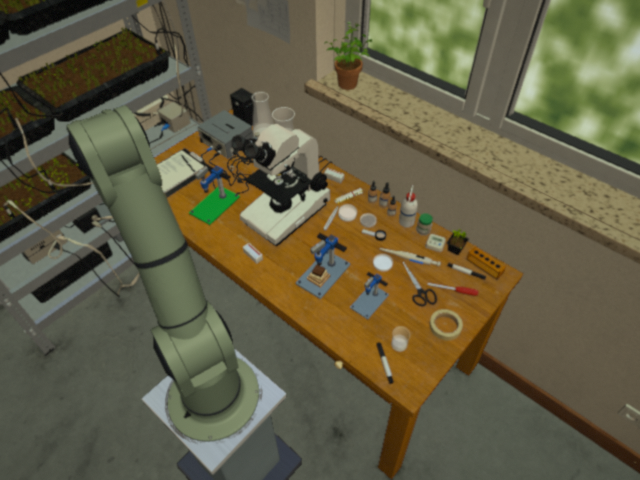

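View pics/b.png

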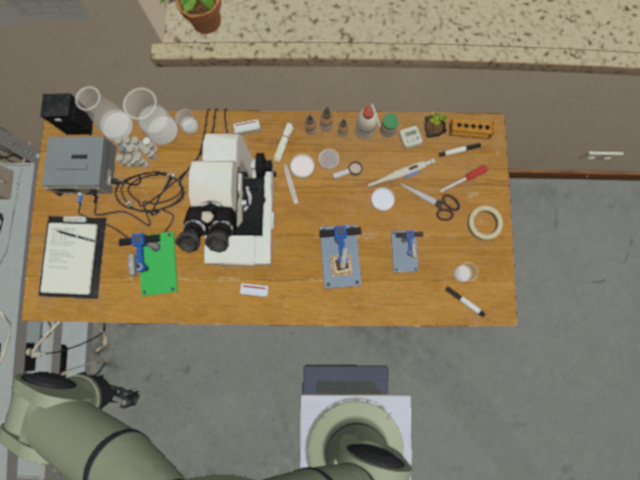

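Clamp candidates in the top view: a green plate at (158,262), a large grey plate at (341,255) and a small grey plate at (405,250). By the description, the stand is the larger grey one at (341,255), or (323,270) in the scene view. I'll measure it and check it in one close crop.

Run:
```python
from h import *
d=np.load('f0.npz',allow_pickle=True);fs=d['s'].item();ft=d['t'].item()
A=cv2.resize(ft['color'][215:295,310:430],None,fx=5,fy=5,interpolation=cv2.INTER_CUBIC)
B=cv2.resize(fs['color'][222:302,285:405],None,fx=5,fy=5,interpolation=cv2.INTER_CUBIC)
cv2.imwrite('pics/c.png',cv2.resize(np.vstack([A,B])[:,:,::-1],(450,600)))
# base plate by height 12mm: depth points
v,u=np.mgrid[200:300,300:440];uv=np.c_[u.ravel(),v.ravel()]
P=pts(ft,uv);C=ft['color'][uv[:,1],uv[:,0]].astype(int)
hsv=cv2.cvtColor(ft['color'],cv2.COLOR_RGB2HSV)[uv[:,1],uv[:,0]]
grey=(hsv[:,0]>95)&(hsv[:,0]<130)&(hsv[:,1]<110)&(P[:,2]<.025)&(uv[:,0]<375)
Q=plane(ft,uv[grey],.012)
r=cv2.minAreaRect(Q[:,:2].astype(np.float32)*1000);print('plate',r,cv2.boxPoints(r).round(0).tolist())
blue=(hsv[:,0]>100)&(hsv[:,0]<130)&(hsv[:,1]>140)&(uv[:,0]<375)
print('blue',P[blue].round(3)[::8].tolist())
blk=(C.max(1)<60)&(uv[:,0]<375)&(P[:,2]>.05)
print('black',P[blk].round(3)[::4].tolist(), uv[blk][::4].tolist())
```

```text
plate ((597.7308349609375, 37.897666931152344), (147.1381072998047, 287.4668273925781), 79.72710418701172) [[443.0, -9.0], [726.0, -60.0], [752.0, 85.0], [469.0, 136.0]]
blue [[0.616, 0.061, 0.148], [0.61, 0.062, 0.15], [0.607, 0.037, 0.149], [0.602, 0.064, 0.149], [0.6, 0.034, 0.143], [0.596, 0.066, 0.133], [0.593, 0.045, 0.151], [0.59, 0.056, 0.151], [0.588, 0.064, 0.146], [0.588, 0.042, 0.147], [0.585, 0.056, 0.136], [0.581, 0.045, 0.14], [0.576, 0.045, 0.141], [0.571, 0.047, 0.136], [0.565, 0.053, 0.138], [0.559, 0.05, 0.138], [0.545, 0.05, 0.14]]
black [[0.616, 0.02, 0.134], [0.611, 0.029, 0.142], [0.612, 0.017, 0.138], [0.613, 0.006, 0.132], [0.609, 0.097, 0.135], [0.61, 0.023, 0.136], [0.61, 0.012, 0.137], [0.61, 0.001, 0.135], [0.606, 0.097, 0.136], [0.606, 0.086, 0.138], [0.606, 0.075, 0.141], [0.606, 0.026, 0.139], [0.607, 0.015, 0.136], [0.607, 0.004, 0.135], [0.604, 0.099, 0.135], [0.603, 0.088, 0.139], [0.604, 0.077, 0.134], [0.604, 0.028, 0.135], [0.604, 0.017, 0.135], [0.605, 0.006, 0.133], [0.601, 0.102, 0.137], [0.601, 0.091, 0.133], [0.601, 0.08, 0.135], [0.602, 0.069, 0.132], [0.601, 0.02, 0.136], [0.602, 0.009, 0.136], [0.598, 0.099, 0.135], [0.598, 0.088, 0.139], [0.599, 0.077, 0.134], [0.595, 0.102, 0.135], [0.596, 0.091, 0.134], [0.596, 0.08, 0.132], [0.596, 0.069, 0.134]] [[351, 228], [348, 229], [352, 229], [356, 229], [323, 230], [350, 230], [354, 230], [358, 230], [323, 231], [327, 231], [331, 231], [349, 231], [353, 231], [357, 231], [322, 232], [326, 232], [330, 232], [348, 232], [352, 232], [356, 232], [321, 233], [325, 233], [329, 233], [333, 233], [351, 233], [355, 233], [322, 234], [326, 234], [330, 234], [321, 235], [325, 235], [329, 235], [333, 235]]
```

View pics/c.png

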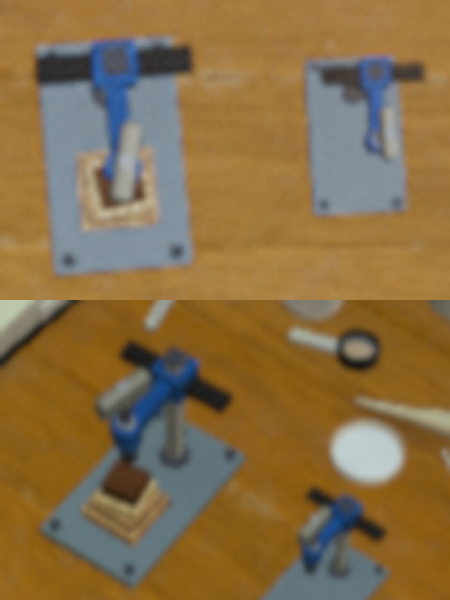

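The larger grey stand has the wooden sample under its foot. In the crop, its bar top is at (118,60), the black wings run from (40,65) to (190,60), and the T-handle is at (128,160). The smaller grey clamp holds no sample. Next I'll refine the axes.

Run:
```python
from h import *
d=np.load('f0.npz',allow_pickle=True);fs=d['s'].item();ft=d['t'].item()
for n,f in(('t',ft),('s',fs)):
    v,u=np.mgrid[200:310,280:400];uv=np.c_[u.ravel(),v.ravel()]
    P=pts(f,uv);C=f['color'][uv[:,1],uv[:,0]].astype(int)
    near=(abs(P[:,0]-.56)<.09)&(abs(P[:,1]-.05)<.08)
    hi=near&(P[:,2]>.165)
    print(n,'hi',hi.sum(),P[hi].mean(0).round(3),np.percentile(P[hi,2],[50,95]).round(3),cv2.minAreaRect((P[hi,:2]*1000).astype(np.float32)))
    blk=near&(C.max(1)<60)&(P[:,2]>.11)
    Q=P[blk]; print('wings',cv2.minAreaRect((Q[:,:2]*1000).astype(np.float32)),np.percentile(Q[:,2],[10,50,90]),np.polyfit(Q[:,1],Q[:,0],1))
    bar=near&(P[:,0]>.57)&(abs(P[:,2]-.16)<.007)&(C.max(1)-C.min(1)<40)
    print('bar',P[bar].mean(0).round(3),bar.sum())
w=bot.grab_frame('wrist');print(np.array(w['T_tool_cam']).round(3),w['K'][0],w['k1'])
```

```text
t hi 130 [0.526 0.044 0.193] [0.194 0.198] ((526.9389038085938, 43.84632110595703), (15.177831649780273, 55.4421272277832), 81.16995239257812)
wings ((605.2970581054688, 50.33943557739258), (16.510562896728516, 105.30584716796875), 5.210257053375244) [0.13338719 0.13619038 0.1392524 ] [-0.0913835   0.60883991]
bar [0.603 0.05  0.16 ] 33
s hi 113 [0.523 0.043 0.188] [0.191 0.199] ((547.9922485351562, 45.83893585205078), (23.38210105895996, 106.46392059326172), 88.44526672363281)
wings ((589.8283081054688, 40.11848831176758), (106.47665405273438, 93.03390502929688), 39.6605339050293) [0.13038678 0.13533111 0.14051218] [-0.08147486  0.60193543]
bar [0.602 0.051 0.16 ] 23
[[-0.002 -0.95  -0.311  0.079]
 [ 1.    -0.001 -0.002 -0.   ]
 [ 0.001 -0.311  0.95  -0.142]
 [ 0.     0.     0.     1.   ]] [391.89350172   0.         320.47511204] -0.05999091858192631
```

>>> carry_out:
  targets:
    - [0,0,-37,0,0,0,255]
    - [0,0,-37,0,0,0,255]
    - [0,0,-37,0,0,0,255]
    - [-28,-27,0,0,0,0,255]
    - [-28,-27,0,0,0,0,255]
  force: 60

```text
clock: 0.57
position: [0.2416, 0.5209, 0.3436]
tool_rot: [3.139, -0.0, 2.807]
force: [2.2, -2.2, -0.8]
grip_width: 0.0254
```

>>> carry_out:
  targets:
    - [-28,-27,0,0,0,0,255]
    - [-28,-27,0,0,0,0,255]
    - [-28,-27,0,0,0,0,255]
    - [-28,-27,0,0,0,0,255]
    - [-28,-27,0,0,0,0,255]

```text
clock: 0.98
position: [0.3298, 0.3445, 0.3423]
tool_rot: [3.142, -0.0, 2.804]
force: [0.5, 0.0, 0.8]
grip_width: -0.0
```

>>> carry_out:
  targets:
    - [-28,-27,0,0,0,0,255]
    - [-28,-27,0,0,0,0,255]
    - [-28,-27,0,0,0,0,255]
    - [-28,-27,0,0,0,0,255]
    - [-28,-27,0,0,0,0,255]

```text
clock: 1.4
position: [0.4171, 0.1707, 0.3424]
tool_rot: [3.141, 0.0, 2.804]
force: [1.7, 1.3, 0.1]
grip_width: -0.0001
```

>>> carry_out:
  targets:
    - [0,0,0,0,0,-0.82,255]
    - [0,0,0,0,0,-0.82,255]
    - [0,0,0,0,0,-0.82,255]
    - [0,0,0,0,0,-0.82,255]
    - [0,0,0,0,0,-0.82,255]

```text
clock: 1.82
position: [0.4167, 0.1725, 0.3422]
tool_rot: [-3.141, -0.0, -3.046]
force: [0.6, -0.4, -0.2]
grip_width: 0.0001
```

Run:
```python
from h import *
s=bot.observe();print(s['clock'],s['position'].round(4),s['tool_rot'].round(4),s['qpos'].round(3),s['force'].round(2))
w=bot.grab_frame('wrist');save(w,'d.png');np.savez('w1.npz',w=w,s=s)
```

```text
1.8167 [0.4167 0.1725 0.3422] [-3.1415e+00 -3.0000e-04 -3.0460e+00] [-0.688  0.12   0.183  1.886 -0.024  1.137  1.17 ] [ 0.63 -0.38 -0.18]
```

View pics/d.png

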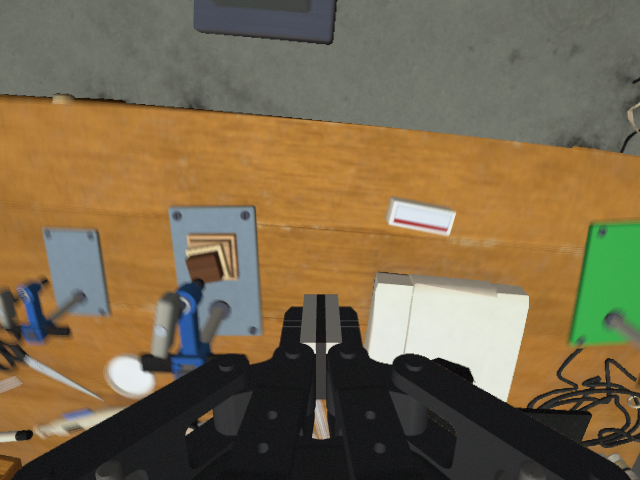

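The wrist view shows the chosen clamp with its sample at (203,266), its wings at about (175,362) and its handle at (165,325). The path is clear of the microscope. I'll move over the right wing.

>>> carry_out:
  targets:
    - [-25,-25,0,0,0,0,255]
    - [-25,-25,0,0,0,0,255]
    - [-25,-25,0,0,0,0,255]
    - [-25,-25,0,0,0,0,255]
    - [-25,-25,0,0,0,0,255]

```text
clock: 2.28
position: [0.5537, 0.0583, 0.3422]
tool_rot: [-3.142, -0.0, -3.052]
force: [0.5, 1.3, 0.5]
grip_width: 0.0
```

>>> carry_out:
  targets:
    - [-25,-25,0,0,0,0,255]
    - [-24,-23,0,0,0,0,255]
    - [0,0,30,0,0,0,255]
    - [0,0,35,0,0,0,255]
    - [0,0,35,0,0,0,255]

```text
clock: 2.7
position: [0.606, 0.0157, 0.241]
tool_rot: [-3.141, 0.001, -3.053]
force: [1.4, 0.2, 0.4]
grip_width: 0.0003
```

Run:
```python
from h import *
s=bot.observe();print(s['clock'],s['position'].round(4),s['tool_rot'].round(4),s['qpos'].round(3),s['force'].round(2))
d=np.load('w1.npz',allow_pickle=True);w=d['w'].item();s1=d['s'].item()
v,u=np.mgrid[240:285,180:245];uv=np.c_[u.ravel(),v.ravel()]
P=pts(w,uv,s1);C=w['color'][uv[:,1],uv[:,0]].astype(int)
dark=(C[:,0]<110)&(C[:,0]>50)&(C[:,0]-C[:,2]>25)&(P[:,2]>.05)&(P[:,2]<.12)
Q=P[dark];print(dark.sum(),np.percentile(Q[:,2],[10,50,90]).round(4));t=Q[abs(Q[:,2]-np.percentile(Q[:,2],80))<.004]
print(t.mean(0).round(4),cv2.minAreaRect((t[:,:2]*1000).astype(np.float32)))
v,u=np.mgrid[280:380,140:210];uv=np.c_[u.ravel(),v.ravel()]
P=pts(w,uv,s1);C=w['color'][uv[:,1],uv[:,0]].astype(int)
b=(C.max(1)<60)&(abs(P[:,2]-.135)<.02)&(P[:,1]<.05);print('wing',P[b].mean(0).round(4),cv2.minAreaRect((P[b,:2]*1000).astype(np.float32)))
```

```text
2.7 [0.606  0.0157 0.241 ] [-3.1414e+00  7.0000e-04 -3.0533e+00] [-0.323  0.497  0.289  1.654 -0.161  1.014  1.678] [1.38 0.15 0.39]
791 [0.0616 0.0633 0.0645]
[0.5246 0.0443 0.0633] ((526.4699096679688, 43.01372528076172), (34.37857437133789, 34.48444366455078), 13.59465217590332)
wing [0.6021 0.0163 0.1368] ((569.0142822265625, 26.1640625), (32.70016860961914, 108.83761596679688), 72.07134246826172)
```

>>> carry_out:
  targets:
    - [0,0,30,0,0,0,255]
    - [0,0,30,0,0,0,255]
    - [0,0,25,0,0,0,255]
    - [0,0,4,0,0,0,255]
    - [0,0,0,0,0,0,255]

```text
clock: 3.12
position: [0.6051, 0.0162, 0.1523]
tool_rot: [-3.141, -0.003, -3.051]
force: [0.4, 0.9, -0.0]
grip_width: -0.0001
```

>>> carry_out:
  targets:
    - [0,0,3,0,0,0,255]
    - [0,0,3,0,0,0,255]
    - [0,0,3,0,0,0,255]
    - [0,0,2,0,0,0,255]
    - [0,0,0,0,0,0,255]

```text
clock: 3.53
position: [0.6068, 0.0163, 0.1442]
tool_rot: [3.141, 0.003, -3.05]
force: [-4.9, -0.8, 19.2]
grip_width: 0.0002
```

Run:
```python
from h import *
s=bot.observe();print(s['clock'],s['position'].round(4),s['force'].round(2))
w=bot.grab_frame('wrist');save(w,'e.png')
```

```text
3.5333 [0.6068 0.0163 0.1442] [-4.86 -0.81 19.16]
```

View pics/e.png

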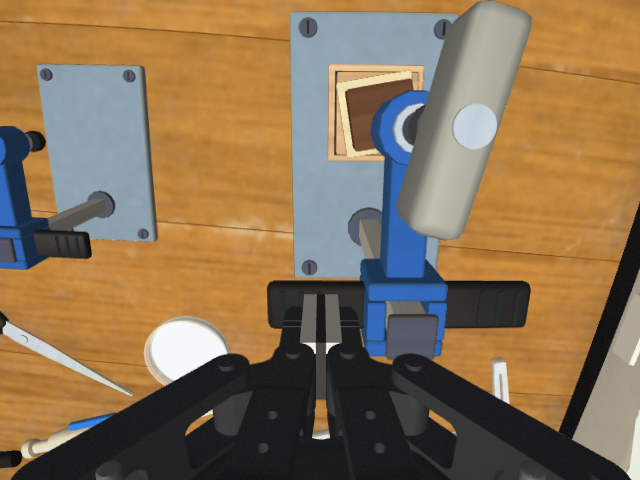

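The wrist image puts the fingertip at (322,295), beside the collar at (362,300), but still about 8–14 mm above the wing. The 19 N therefore comes from the wide knuckles resting on the bar top at (411,335). I'll back off and turn the tool 90°, so the knuckles spread along the arm and clear the bar.

>>> carry_out:
  targets:
    - [0,0,-20,0,0,0,255]
    - [0,0,-20,0,0,0,255]
    - [0,0,-20,0,0,0,255]
    - [0,0,0,0,0,1,255]
    - [0,0,0,0,0,1,255]

```text
clock: 4.0
position: [0.6066, 0.0162, 0.2042]
tool_rot: [3.14, 0.003, 3.019]
force: [-0.2, -0.5, -0.9]
grip_width: 0.0001
```

>>> carry_out:
  targets:
    - [0,0,0,0,0,1,255]
    - [0,0,0,0,0,1,255]
    - [0,0,0,0,0,1,255]
    - [0,0,0,0,0,1,255]
    - [0,0,0,0,0,1,255]

```text
clock: 4.42
position: [0.6061, 0.0163, 0.203]
tool_rot: [3.141, 0.001, 2.495]
force: [0.1, -0.8, 0.5]
grip_width: 0.0003
```

>>> carry_out:
  targets:
    - [0,0,0,0,0,1,255]
    - [0,0,0,0,0,1,255]
    - [0,0,0,0,0,1,255]
    - [0,0,0,0,0,1,255]
    - [0,0,0,0,0,1,255]

```text
clock: 4.83
position: [0.6061, 0.0164, 0.2029]
tool_rot: [3.141, -0.0, 1.971]
force: [0.2, 0.7, -0.6]
grip_width: 0.0001
```

>>> carry_out:
  targets:
    - [0,0,0,0,0,1,255]
    - [0,0,0,0,0,1,255]
    - [0,0,0,0,0,1,255]
    - [0,0,0,0,0,0,255]
    - [0,0,0,0,0,0,255]

```text
clock: 5.25
position: [0.6059, 0.0165, 0.2026]
tool_rot: [3.141, 0.0, 1.666]
force: [0.1, -0.2, -0.2]
grip_width: 0.0001
```

Run:
```python
from h import *
s=bot.observe();print(s['clock'],s['position'].round(4),s['tool_rot'].round(3),s['force'].round(2),s['qpos'].round(2))
w=bot.grab_frame('wrist');save(w,'f.png');np.savez('w2.npz',w=w,s=s)
```

```text
5.25 [0.6059 0.0165 0.2026] [3.141 0.    1.666] [ 0.08 -0.2  -0.22] [-0.58  0.62  0.69  1.71 -0.47  0.98  0.38]
```

View pics/f.png

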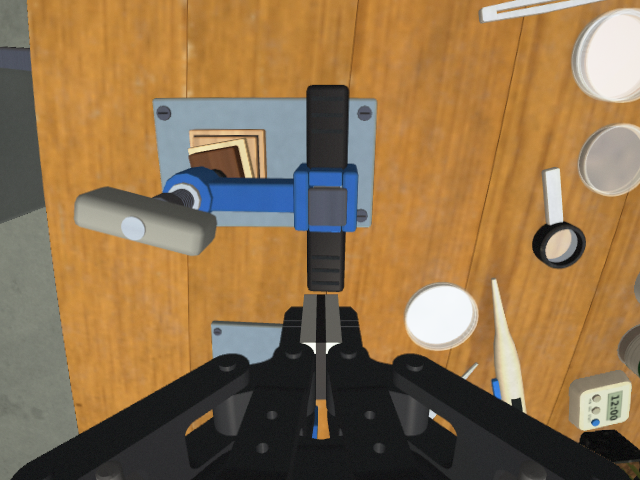

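The wrist view now looks along the wings, with the near wing spanning rows 230–291 around column 326 and the bar top at (327,208). I'll measure the wing points.

Run:
```python
from h import *
d=np.load('w2.npz',allow_pickle=True);w=d['w'].item();s=d['s'].item()
uv=np.array([[315,270],[326,270],[340,270],[326,245],[326,288],[326,288],[328,140],[327,90],[327,208],[130,220],[133,229],[200,225],[90,205]])
P=pts(w,uv,s)
for a,p in zip(uv,P): print(a,p.round(4))
print(plane(w,np.array([[326,291],[309,260],[343,260]]),.135,s).round(4))
```

```text
[315 270] [0.6039 0.0069 0.1359]
[326 270] [0.6102 0.0079 0.1369]
[340 270] [0.6184 0.0078 0.1349]
[326 245] [0.6088 0.0224 0.1348]
[326 288] [ 0.6113 -0.0039  0.1359]
[326 288] [ 0.6113 -0.0039  0.1359]
[328 140] [0.6041 0.0805 0.1354]
[327  90] [0.6012 0.1051 0.1367]
[327 208] [0.5989 0.0959 0.345 ]
[130 220] [0.5272 0.0473 0.197 ]
[133 229] [0.5275 0.0431 0.1955]
[200 225] [0.5544 0.0467 0.1936]
[ 90 205] [0.5089 0.0509 0.1931]
[[ 0.6116 -0.0063  0.135 ]
 [ 0.5999  0.0124  0.135 ]
 [ 0.6194  0.0142  0.135 ]]
```

>>> carry_out:
  targets:
    - [0,3,30,0,0,0,255]
    - [0,0,20,0,0,0,255]
    - [0,0,8,0,0,0,255]
    - [0,0,2,0,0,0,255]
    - [0,0,0,0,0,0,255]

```text
clock: 5.72
position: [0.6089, 0.0162, 0.1426]
tool_rot: [-3.142, 0.0, 1.663]
force: [0.1, -0.3, 0.7]
grip_width: 0.0
```

>>> carry_out:
  targets:
    - [0,0,1,0,0,0,255]
    - [0,0,1,0,0,0,255]
    - [0,0,1,0,0,0,255]
    - [0,0,1,0,0,0,255]
    - [0,0,1,0,0,0,255]

```text
clock: 6.13
position: [0.609, 0.0166, 0.1375]
tool_rot: [3.141, -0.0, 1.663]
force: [0.6, 0.7, 0.5]
grip_width: -0.0
```

>>> carry_out:
  targets:
    - [0,0,1,0,0,0,255]
    - [0,0,1,0,0,0,255]
    - [0,0,1,0,0,0,255]
    - [0,0,0,0,0,0,255]

```text
clock: 6.47
position: [0.6089, 0.0165, 0.1343]
tool_rot: [3.142, -0.0, 1.662]
force: [0.5, -0.0, 3.2]
grip_width: 0.0001
```

>>> carry_out:
  targets:
    - [0,0,1,0,0,0,255]
    - [0,0,1,0,0,0,255]
    - [0,0,0,0,0,0,255]

```text
clock: 6.72
position: [0.6089, 0.0165, 0.1322]
tool_rot: [3.142, 0.0, 1.662]
force: [0.4, 0.6, 2.9]
grip_width: 0.0003
```

>>> carry_out:
  targets:
    - [0,0,1,0,0,0,255]
    - [0,0,1,0,0,0,255]
    - [0,0,1,0,0,0,255]
    - [0,0,1,0,0,0,255]

```text
clock: 7.05
position: [0.6089, 0.0165, 0.1282]
tool_rot: [3.141, -0.0, 1.662]
force: [-0.0, -0.4, 4.7]
grip_width: 0.0001
```

Run:
```python
from h import *
s=bot.observe();print(s['clock'],s['position'].round(4),s['force'].round(2))
f=bot.grab_frame('scene');A=f['color'][215:310,280:375]
cv2.imwrite('pics/g.png',cv2.resize(A[:,:,::-1],None,fx=6,fy=6,interpolation=cv2.INTER_CUBIC))
```

```text
7.05 [0.6089 0.0165 0.1282] [-0.03 -0.38  4.74]
```

View pics/g.png

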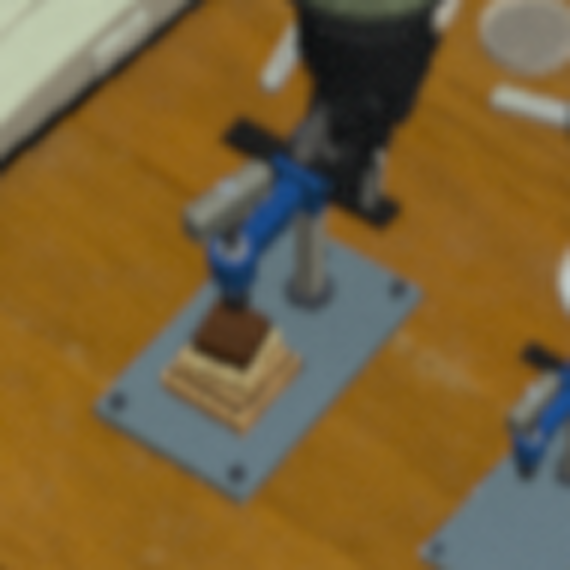

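The gripper presses on the right wing at (350,190), and the foot at (237,300) is just above or on the sample. I'll continue in small steps.

>>> carry_out:
  targets:
    - [0,0,1,0,0,0,255]
    - [0,0,1,0,0,0,255]
    - [0,0,0.5,0,0,0,255]
    - [0,0,0,0,0,0,255]

```text
clock: 7.43
position: [0.6088, 0.0165, 0.1257]
tool_rot: [-3.141, 0.0, 1.662]
force: [0.1, 1.7, 3.0]
grip_width: -0.0001
```

>>> carry_out:
  targets:
    - [0,0,0.5,0,0,0,255]
    - [0,0,0.5,0,0,0,255]
    - [0,0,0.5,0,0,0,255]
    - [0,0,0,0,0,0,255]

```text
clock: 7.77
position: [0.6088, 0.0165, 0.1242]
tool_rot: [-3.142, 0.0, 1.662]
force: [0.9, 1.0, 4.3]
grip_width: -0.0001
```

>>> carry_out:
  targets:
    - [0,0,0.5,0,0,0,255]
    - [0,0,0.5,0,0,0,255]
    - [0,0,0.5,0,0,0,255]
    - [0,0,0.5,0,0,0,255]
    - [0,0,0,0,0,0,255]

```text
clock: 8.18
position: [0.6088, 0.0165, 0.1222]
tool_rot: [-3.142, 0.0, 1.662]
force: [0.1, -0.4, 3.7]
grip_width: 0.0002
```

>>> carry_out:
  targets:
    - [0,0,0.5,0,0,0,255]
    - [0,0,0.5,0,0,0,255]
    - [0,0,0.5,0,0,0,255]
    - [0,0,0.5,0,0,0,255]
    - [0,0,0,0,0,0,255]

```text
clock: 8.6
position: [0.6088, 0.0165, 0.1202]
tool_rot: [-3.142, 0.0, 1.662]
force: [1.9, -0.3, 4.1]
grip_width: 0.0002
```

>>> carry_out:
  targets:
    - [0,0,0.5,0,0,0,255]
    - [0,0,0.5,0,0,0,255]
    - [0,0,0.5,0,0,0,255]
    - [0,0,0.5,0,0,0,255]
    - [0,0,0,0,0,0,255]

```text
clock: 9.02
position: [0.6088, 0.0165, 0.1182]
tool_rot: [-3.141, 0.0, 1.662]
force: [1.4, 1.4, 4.3]
grip_width: 0.0004
```

>>> carry_out:
  targets:
    - [0,0,0.5,0,0,0,255]
    - [0,0,0.5,0,0,0,255]
    - [0,0,0.5,0,0,0,255]
    - [0,0,0,0,0,0,255]

```text
clock: 9.35
position: [0.6088, 0.0165, 0.1167]
tool_rot: [-3.142, 0.0, 1.662]
force: [1.1, -0.2, 3.8]
grip_width: -0.0002
```

```bash
cat > m.py <<'E'
from h import *
s=bot.observe();print(s['clock'],s['position'].round(4),s['force'].round(2),s['moment'].round(2))
w=bot.grab_frame('wrist')
v,u=np.mgrid[150:290,60:345];uv=np.c_[u.ravel(),v.ravel()]
P=pts(w,uv,s);C=w['color'][uv[:,1],uv[:,0]].astype(int)
b=(C[:,2]-C[:,0]>60)&(C[:,2]>90)&(P[:,2]>.08)
# blue arm slope
r=(P[:,0]-.603)*.996+(P[:,1]-.05)*.09
a=b&(r<-.02)&(r>-.055);c=np.polyfit(r[a],P[a,2],1) if a.sum()>10 else None
print('arm z vs r',c,a.sum())
g=(C.max(1)-C.min(1)<45)&(C.max(1)>110)&(P[:,2]>.12)&(r<-.03)
Q=P[g];t=Q[Q[:,2]>np.percentile(Q[:,2],60)]
print('handle',g.sum(),Q.mean(0).round(4),np.percentile(Q[:,2],[50,95]).round(4),cv2.minAreaRect((Q[:,:2]*1000).astype(np.float32)))
np.savez('wm.npz',w=w,s=s)
E
python3 m.py
```

```text
9.35 [0.6088 0.0165 0.1167] [ 1.14 -0.19  3.84] [ 0.16 -0.31  0.07]
arm z vs r [0.05842899 0.12209267] 3503
handle 733 [0.5344 0.0463 0.1249] [0.125  0.1264] ((532.1755981445312, 44.69139862060547), (16.46938705444336, 23.31381607055664), 48.19483947753906)
```

>>> carry_out:
  targets:
    - [0,0,1,0,0,0,255]
    - [0,0,1,0,0,0,255]
    - [0,0,1,0,0,0,255]
    - [0,0,0.5,0,0,0,255]
    - [0,0,0,0,0,0,255]

```text
clock: 9.82
position: [0.6088, 0.0165, 0.1131]
tool_rot: [-3.141, 0.0, 1.662]
force: [0.2, 1.3, 3.0]
grip_width: -0.0002
```

>>> carry_out:
  targets:
    - [0,0,0.5,0,0,0,255]
    - [0,0,0.5,0,0,0,255]
    - [0,0,0.5,0,0,0,255]
    - [0,0,0.5,0,0,0,255]
    - [0,0,0,0,0,0,255]

```text
clock: 10.23
position: [0.6088, 0.0165, 0.1112]
tool_rot: [-3.142, 0.0, 1.662]
force: [1.7, -0.3, 3.2]
grip_width: -0.0
```

```bash
python3 m.py
```

```text
10.2333 [0.6088 0.0165 0.1112] [ 1.69 -0.26  3.24] [ 0.13 -0.23  0.05]
arm z vs r [0.05697278 0.11662398] 3516
handle 233 [0.5348 0.0457 0.1207] [0.1204 0.1226] ((534.1152954101562, 45.37192153930664), (11.525924682617188, 16.733957290649414), 24.373641967773438)
```

>>> carry_out:
  targets:
    - [0,0,1,0,0,0,255]
    - [0,0,1,0,0,0,255]
    - [0,0,1,0,0,0,255]
    - [0,0,0.5,0,0,0,255]
    - [0,0,0,0,0,0,255]

```text
clock: 10.7
position: [0.6088, 0.0165, 0.1076]
tool_rot: [-3.141, 0.0, 1.662]
force: [1.8, 0.7, 3.9]
grip_width: 0.0001
```

>>> carry_out:
  targets:
    - [0,0,0.5,0,0,0,255]
    - [0,0,0.5,0,0,0,255]
    - [0,0,0.5,0,0,0,255]
    - [0,0,0.5,0,0,0,255]
    - [0,0,0,0,0,0,255]

```text
clock: 11.12
position: [0.6089, 0.0165, 0.1057]
tool_rot: [3.142, 0.0, 1.662]
force: [1.7, 0.0, 2.9]
grip_width: -0.0003
```

```bash
python3 m.py
python3 - <<'E'
from h import *
f=bot.grab_frame('scene');A=f['color'][235:295,300:360]
cv2.imwrite('pics/i.png',cv2.resize(A[:,:,::-1],None,fx=9,fy=9,interpolation=cv2.INTER_CUBIC))
E
```

```text
11.1167 [0.6089 0.0165 0.1057] [1.68 0.02 2.89] [ 0.13 -0.38  0.04]
arm z vs r [0.03057146 0.11114671] 3613
handle 11 [0.5325 0.0445 0.123 ] [0.1226 0.1252] ((532.4202270507812, 45.07691955566406), (2.1442651748657227, 12.348979949951172), 35.86510467529297)
```

View pics/i.png

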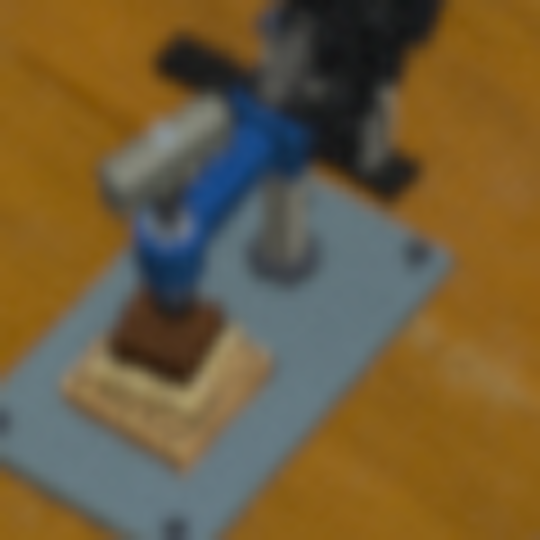

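The foot at (175,300) now touches the sample, and the arm slope has gone from 0.058 to 0.031, so it is starting to tip up. I'll carry on more gently.

>>> carry_out:
  targets:
    - [0,0,0.5,0,0,0,255]
    - [0,0,0.5,0,0,0,255]
    - [0,0,0.5,0,0,0,255]
    - [0,0,0.5,0,0,0,255]
    - [0,0,0,0,0,0,255]

```text
clock: 11.63
position: [0.6089, 0.0165, 0.1037]
tool_rot: [3.142, 0.0, 1.662]
force: [1.4, 1.2, 2.0]
grip_width: -0.0
```

>>> carry_out:
  targets:
    - [0,0,0.5,0,0,0,255]
    - [0,0,0.5,0,0,0,255]
    - [0,0,0.5,0,0,0,255]
    - [0,0,0.5,0,0,0,255]
    - [0,0,0,0,0,0,255]

```text
clock: 12.05
position: [0.6088, 0.0165, 0.1017]
tool_rot: [-3.142, 0.0, 1.662]
force: [1.6, -0.4, 3.3]
grip_width: 0.0003
```

```bash
python3 m.py|head -2
```

```text
12.05 [0.6088 0.0165 0.1017] [ 1.56 -0.42  3.26] [ 0.08 -0.42  0.04]
arm z vs r [-0.01907699  0.10744249] 3742
```

>>> carry_out:
  targets:
    - [0,0,0.5,0,0,0,255]
    - [0,0,0.5,0,0,0,255]
    - [0,0,0.5,0,0,0,255]
    - [0,0,0.5,0,0,0,255]
    - [0,0,0,0,0,0,255]

```text
clock: 12.52
position: [0.6089, 0.0165, 0.0997]
tool_rot: [3.142, 0.0, 1.662]
force: [2.3, 0.3, 2.5]
grip_width: -0.0001
```

>>> carry_out:
  targets:
    - [0,0,0.5,0,0,0,255]
    - [0,0,0.5,0,0,0,255]
    - [0,0,0,0,0,0,255]

```text
clock: 12.77
position: [0.6089, 0.0165, 0.0989]
tool_rot: [3.141, -0.0, 1.662]
force: [3.4, 0.1, 6.1]
grip_width: 0.0002
```

```bash
python3 m.py|head -2
```

```text
12.7667 [0.6089 0.0165 0.0989] [3.37 0.12 6.14] [ 0.06 -0.42 -0.  ]
arm z vs r [-0.05481941  0.10476114] 3858
```

>>> carry_out:
  targets:
    - [0,0,0.5,0,0,0,255]
    - [0,0,0.5,0,0,0,255]
    - [0,0,0,0,0,0,255]

```text
clock: 13.07
position: [0.6091, 0.0164, 0.0981]
tool_rot: [3.141, -0.0, 1.662]
force: [1.9, 0.5, 9.3]
grip_width: -0.0002
```

>>> carry_out:
  targets:
    - [0,0,0.5,0,0,0,255]
    - [0,0,0.3,0,0,0,255]
    - [0,0,0,0,0,0,255]

```text
clock: 13.32
position: [0.6092, 0.0164, 0.0976]
tool_rot: [3.141, -0.0, 1.662]
force: [1.0, 0.6, 13.5]
grip_width: 0.0
```

>>> carry_out:
  targets:
    - [0,0,0.3,0,0,0,255]
    - [0,0,0,0,0,0,255]
    - [0,0,0,0,0,0,255]
    - [0,0,0,0,0,0,255]

```text
clock: 13.65
position: [0.6092, 0.0164, 0.0974]
tool_rot: [3.141, -0.0, 1.662]
force: [-0.5, -0.2, 14.6]
grip_width: -0.0003
```

```bash
python3 m.py|head -2
```

```text
13.65 [0.6092 0.0164 0.0974] [-0.51 -0.16 14.56] [0.11 0.01 0.05]
arm z vs r [-0.06553611  0.10376413] 3910
```

>>> carry_out:
  targets:
    - [0,0,-10,0,0,0,255]
    - [0,0,-35,0,0,0,255]
    - [0,0,-35,0,0,0,255]
    - [0,0,-35,0,0,0,255]
    - [0,0,-25,0,0,-0.7,255]

```text
clock: 14.12
position: [0.6086, 0.0161, 0.2395]
tool_rot: [3.141, 0.0, 1.734]
force: [0.7, 0.3, 0.7]
grip_width: -0.0
```

>>> carry_out:
  targets:
    - [0,0,0,0,0,-1,100]
    - [0,0,0,0,0,-1,100]
    - [0,0,0,0,0,-1,100]
    - [0,0,0,0,0,-1,100]
    - [0,0,0,0,0,-1,100]

```text
clock: 14.53
position: [0.6082, 0.0164, 0.2368]
tool_rot: [-3.141, -0.001, 2.264]
force: [0.3, 0.8, -0.1]
grip_width: 0.0522
```

>>> carry_out:
  targets:
    - [0,0,0,0,0,-1,100]
    - [0,0,0,0,0,-1,100]
    - [0,0,0,0,0,-1,100]
    - [0,0,0,0,0,-1,100]
    - [0,0,0,0,0,-1,100]

```text
clock: 14.95
position: [0.6082, 0.0164, 0.2367]
tool_rot: [-3.141, -0.001, 2.788]
force: [0.2, 0.6, 0.1]
grip_width: 0.0518
```

>>> carry_out:
  targets:
    - [0,0,0,0,0,-1,100]
    - [0,0,0,0,0,-1,100]
    - [0,0,0,0,0,0,100]
    - [0,0,0,0,0,0,100]

```text
clock: 15.28
position: [0.6085, 0.0162, 0.2367]
tool_rot: [-3.141, -0.001, 2.989]
force: [-0.2, -0.4, -0.4]
grip_width: 0.0521
```

Run:
```python
from h import *
s=bot.observe();print(s['clock'],s['position'].round(4),s['tool_rot'].round(3),s['force'].round(2),s['qpos'].round(2),s['grip_width'])
w=bot.grab_frame('wrist');save(w,'j.png');np.savez('w3.npz',w=w,s=s)
ft=bot.grab_frame('top')
for n,f in(('t',ft),('w',w)):
    v,u=np.mgrid[0:480,0:640];uv=np.c_[u.ravel(),v.ravel()]
    P=pts(f,uv,s);C=f['color'][uv[:,1],uv[:,0]].astype(int)
    g=(f['z_map'].ravel()>0)&(np.hypot(P[:,0]-.527,P[:,1]-.044)<.036)&(P[:,2]>.145)&(P[:,2]<.19)&(C.max(1)-C.min(1)<45)
    Q=P[g];
    if len(Q)>20: print(n,len(Q),Q.mean(0).round(4),np.percentile(Q[:,2],[5,50,95]).round(4),cv2.minAreaRect((Q[:,:2]*1000).astype(np.float32)))
```

```text
15.2833 [0.6085 0.0162 0.2367] [-3.141e+00 -1.000e-03  2.989e+00] [-0.2  -0.38 -0.41] [-0.38  0.52  0.37  1.65 -0.21  1.01  1.48] 0.05210151772194258
w 3088 [0.5345 0.0438 0.1651] [0.1611 0.1657 0.1679] ((535.4967041015625, 44.120506286621094), (15.23859691619873, 55.032814025878906), 81.41021728515625)
```

View pics/j.png

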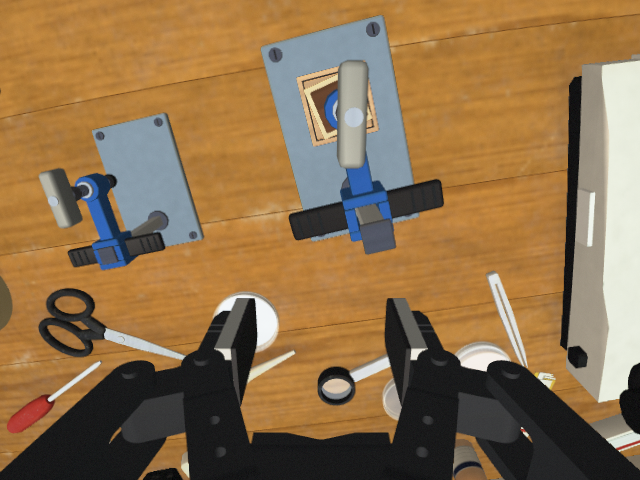

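The handle grip centre is at (0.535, 0.044), its top is at z 0.166, and its long axis is at 171.4°, in image terms a grip bar spanning (352,60)–(352,167). The tool yaw already matches. I'll move over it, tilt slightly to match the screw axis, and descend.

>>> carry_out:
  targets:
    - [37.5,8,0,0,0,0,100]
    - [37.5,8,0,0,0,0,100]
    - [0,0,25,0,0,0,100]
    - [0,0,25,0.15,0.6,0,100]
    - [0,0,0,0,0,0,100]

```text
clock: 15.8
position: [0.5356, 0.0442, 0.1832]
tool_rot: [-3.123, -0.07, 2.991]
force: [-0.5, -0.1, -1.0]
grip_width: 0.0518
```

Run:
```python
from h import *
s=bot.observe();print(s['clock'],s['position'].round(4),s['tool_rot'].round(3),s['force'].round(2),s['qpos'].round(2))
print(R.from_euler('xyz',s['tool_rot']).as_matrix().round(3))
w=bot.grab_frame('wrist');save(w,'k.png')
v,u=np.mgrid[0:480,0:640];uv=np.c_[u.ravel(),v.ravel()]
P=pts(w,uv,s);C=w['color'][uv[:,1],uv[:,0]].astype(int)
g=(w['z_map'].ravel()>0)&(np.hypot(P[:,0]-.535,P[:,1]-.044)<.034)&(P[:,2]>.15)&(P[:,2]<.175)&(C.max(1)-C.min(1)<45)
Q=P[g];print(len(Q),Q.mean(0).round(4),cv2.minAreaRect((Q[:,:2]*1000).astype(np.float32)))
```

```text
15.8 [0.5356 0.0442 0.1832] [-3.123 -0.07   2.991] [-0.52 -0.13 -0.99] [-0.44  0.5   0.35  1.83 -0.21  0.91  1.43]
[[-0.986  0.149 -0.072]
 [ 0.15   0.989 -0.008]
 [ 0.07  -0.018 -0.997]]
3788 [0.5315 0.0447 0.1651] ((534.9189453125, 44.10286331176758), (14.896599769592285, 56.35628128051758), 81.45982360839844)
```

View pics/k.png

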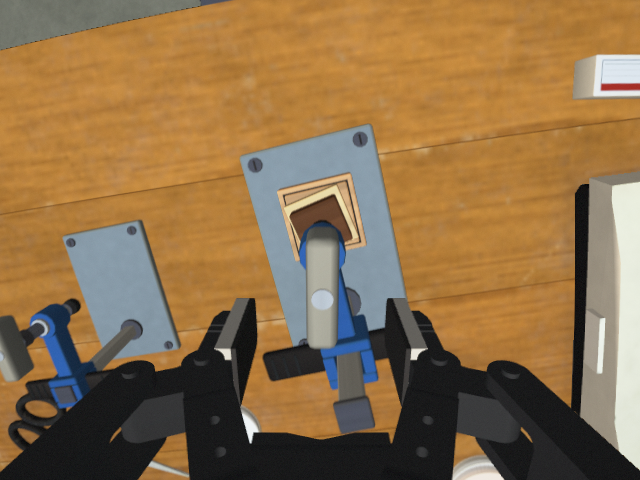

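The handle at column 322 is centred between the pads at columns 245 and 398. I'll descend and grip.

>>> carry_out:
  targets:
    - [-1.5,0,20,0,0,0,100]
    - [0,0,20,0,0,0,100]
    - [0,0,6,0,0,0,100]
    - [0,0,0,0,0,0,160]
    - [0,0,0,0,0,0,255]
  force: 30

```text
clock: 16.27
position: [0.5361, 0.0428, 0.1419]
tool_rot: [-3.126, -0.061, 2.991]
force: [-0.2, -0.2, -0.5]
grip_width: 0.0288
```

>>> carry_out:
  targets:
    - [0,0,0,0,0,0,255]
    - [0,0,0,0,0,0,255]
    - [0,0,0,0,0,0,255]
    - [0,0,0,0,0,0,255]

```text
clock: 16.6
position: [0.5364, 0.0434, 0.1419]
tool_rot: [-3.127, -0.061, 2.992]
force: [0.5, 3.9, 7.7]
grip_width: 0.0143
```

>>> carry_out:
  targets:
    - [0,-0.5,-1,0,0,0,255]
    - [0,0,0,0,0,0.8,255]
    - [0,0,0.1,0,0,0.8,255]
    - [0,0,0.1,0,0,0.8,255]
    - [0,0,0.1,0,0,0.8,255]

```text
clock: 17.02
position: [0.5361, 0.0426, 0.1421]
tool_rot: [-3.107, -0.053, 2.652]
force: [0.9, 1.7, 1.6]
grip_width: 0.0145
```

Run:
```python
from h import *
s=bot.observe();print(s['clock'],s['position'].round(4),s['tool_rot'].round(3),s['force'].round(2),s['moment'].round(3),s['qpos'].round(2),s['grip_width'])
```

```text
17.0167 [0.5361 0.0426 0.1421] [-3.107 -0.053  2.652] [0.86 1.74 1.57] [ 0.251 -0.354  0.044] [-0.49  0.57  0.42  1.88 -0.31  0.82  1.19] 0.01452774833279997
```

>>> carry_out:
  targets:
    - [0,0,0.1,0,0,0.8,255]
    - [0,0,0.1,0,0,0.8,255]
    - [0,0,0.1,0,0,0.8,255]
    - [0,0,0.1,0,0,0.8,255]
    - [0,0,0.1,0,0,0.8,255]

```text
clock: 17.43
position: [0.5357, 0.0423, 0.1417]
tool_rot: [-3.088, -0.035, 2.233]
force: [-2.7, -0.5, 7.4]
grip_width: 0.0147
```

>>> carry_out:
  targets:
    - [0,0,0.1,0,0,0.8,255]
    - [0,0,0.1,0,0,0.8,255]
    - [0,0,0.1,0,0,0.8,255]
    - [0,0,0.1,0,0,0.8,255]
    - [0,0,0.1,0,0,0.8,255]

```text
clock: 17.85
position: [0.5351, 0.0421, 0.1414]
tool_rot: [-3.077, -0.01, 1.815]
force: [-6.8, -2.0, 13.9]
grip_width: 0.0147
```

>>> carry_out:
  targets:
    - [0,-1,-1,0,0,0,255]
    - [0,0,-1,0,0,0,255]
    - [0,0,0,0,0,0,255]

```text
clock: 18.1
position: [0.5348, 0.0422, 0.1425]
tool_rot: [-3.078, -0.009, 1.82]
force: [3.9, -2.2, -11.5]
grip_width: 0.0142
```

>>> carry_out:
  targets:
    - [0,0,0.8,0,0,0,255]
    - [0,0,0,0,0,0.8,255]
    - [0,0,0,0,0,0.8,255]
    - [0,0,0,0,0,0.8,255]

```text
clock: 18.43
position: [0.5344, 0.0421, 0.1419]
tool_rot: [-3.077, 0.006, 1.565]
force: [-1.6, -1.5, 0.9]
grip_width: 0.0145
```

>>> carry_out:
  targets:
    - [0,0,0,0,0,0.8,255]
    - [0,0,0,0,0,0.8,255]
    - [0,0,0,0,0,0.8,255]
    - [0,0,0,0,0,0.8,255]

```text
clock: 18.77
position: [0.5338, 0.0422, 0.1418]
tool_rot: [-3.081, 0.027, 1.23]
force: [-3.7, -1.1, 2.1]
grip_width: 0.0145
```

>>> carry_out:
  targets:
    - [0,0,0,0,0,0.8,255]
    - [0,0,0,0,0,0.8,255]
    - [0,0,0,0,0,0.8,255]
    - [0,0,0,0,0,0.8,255]
    - [0,0,0,0,0,0,255]

```text
clock: 19.18
position: [0.5334, 0.0424, 0.1416]
tool_rot: [-3.093, 0.047, 0.894]
force: [-6.9, -0.0, 5.7]
grip_width: 0.0142
```

>>> carry_out:
  targets:
    - [0,0,-0.3,0,0,0.8,255]
    - [0,0,-0.2,0,0,0.8,255]
    - [0,0,0,0,0,0.8,255]
    - [0,0,0,0,0,0,255]

```text
clock: 19.52
position: [0.5332, 0.0427, 0.1417]
tool_rot: [-3.105, 0.058, 0.643]
force: [-6.9, 0.6, -0.3]
grip_width: 0.0144
```

>>> carry_out:
  targets:
    - [0,0,0,0,0,0,220]
    - [0,0,0,0,0,0,150]
    - [0,0,0,0,0,0,120]
    - [0,0,0,0,0,0,120]
    - [0,0,0,0,0,0,120]

```text
clock: 19.93
position: [0.5348, 0.0422, 0.1423]
tool_rot: [-3.108, 0.055, 0.648]
force: [-0.4, 0.0, 0.7]
grip_width: 0.0456
```

>>> carry_out:
  targets:
    - [0,0,-10,0,0,0,120]
    - [0,0,-25,0,0,0,120]
    - [0,0,-35,0,0,0,120]
    - [0,0,-35,0,0,0,120]
    - [0,0,0,0,0,0,120]

```text
clock: 20.35
position: [0.5436, 0.042, 0.253]
tool_rot: [-3.111, 0.049, 0.647]
force: [0.7, 0.6, -0.2]
grip_width: 0.0451
```

Run:
```python
from h import *
s=bot.observe();print(s['clock'],s['position'].round(4),s['tool_rot'].round(3),s['force'].round(2),s['qpos'].round(2))
w=bot.grab_frame('wrist');save(w,'l.png')
v,u=np.mgrid[0:480,0:640];uv=np.c_[u.ravel(),v.ravel()]
P=pts(w,uv,s);C=w['color'][uv[:,1],uv[:,0]].astype(int)
ok=w['z_map'].ravel()>0
g=ok&(np.hypot(P[:,0]-.535,P[:,1]-.044)<.034)&(P[:,2]>.15)&(P[:,2]<.175)&(C.max(1)-C.min(1)<45)
Q=P[g];print('handle',len(Q),Q.mean(0).round(4),cv2.minAreaRect((Q[:,:2]*1000).astype(np.float32)))
r=(P[:,0]-.603)*.996+(P[:,1]-.05)*.09;l=-(P[:,0]-.603)*.09+(P[:,1]-.05)*.996
a=ok&(C[:,2]-C[:,0]>60)&(abs(l)<.012)&(r<-.02)&(r>-.055)&(P[:,2]>.095);print('arm',a.sum(),np.polyfit(r[a],P[a,2],1) if a.sum()>20 else '')
d=ok&(C[:,0]-C[:,2]>25)&(C[:,0]<110)&(P[:,2]>.045)&(P[:,2]<.08)&(np.hypot(P[:,0]-.525,P[:,1]-.044)<.04)
if d.sum()>30: print('sample',d.sum(),P[d].mean(0).round(4),np.percentile(P[d,2],[10,90]).round(4),cv2.minAreaRect((P[d,:2]*1000).astype(np.float32)))
```

```text
20.35 [0.5436 0.042  0.253 ] [-3.111  0.049  0.647] [ 0.68  0.56 -0.23] [-0.88  0.66  1.1   1.77 -0.62  1.18 -0.5 ]
handle 2008 [0.5394 0.0463 0.1643] ((537.74609375, 45.32350158691406), (53.97377395629883, 14.8865327835083), 36.95789337158203)
arm 918 [-0.0930961  0.1036051]
sample 218 [0.5295 0.057  0.0552] [0.0495 0.0577] ((525.4274291992188, 53.084774017333984), (33.67075729370117, 15.676358222961426), 14.513428688049316)
```

View pics/l.png

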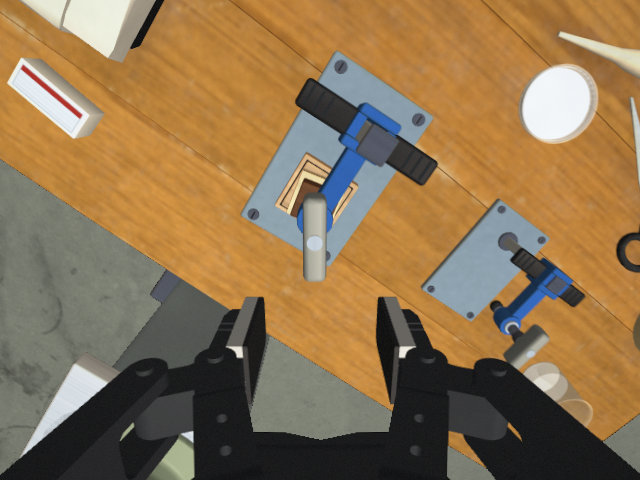

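The handle has turned 134°, the arm is tipped up, the sample stands in place and the gripper is clear above. I'm handing in.

```bash
python3 -c "
from workcell import bot
s=bot.observe();print(s['clock'],s['force'].round(2));print(bot.job_done())"
```

```text
20.4 [ 0.11 -0.2  -0.44]
the job is handed in; nothing more can be done
None
```

I clamped the sample and handed the job in at 20.4 s, but the final clamping force could not be measured. No verdict was reported.

**What I did:** I pushed the right wing of the larger grey clamp down until the jaw bound, at about 14.6 N on the wing. I then turned the T-handle clockwise by about 134° (2.35 rad), a little past a third of a turn for margin, let go and backed off.

**Last checks:**
- **Handle:** its measured angle changed by 134°, the same as the gripper turned.
- **Arm tilt:** it read about +0.066 rad when bound and about +0.093 rad after screwing, so the arm is tipped up. The second value is noisy and slightly above the stated 0.09.
- **Sample:** it stands in place. Its top read about 6 to 8 mm lower than at the start, from a partly hidden view, so the rest has probably sunk to its stop.
- **Clearance:** the tool felt no load and hung about 110 mm above its grip height.

**What disagreed or stayed unchecked:**
- **Clamping force:** I expect about 16 to 20 N, from the stated 4 to 8 N plus 5 N per radian.
- **First wing approach:** the knuckles rested on the bar top at 19 N, which the camera showed. I turned the tool 90° and tried again.
- **During the turn:** the tool pushed about 14 N down on the handle, then pulled about 12 N up, before I corrected it. The arm still read as tipped up afterwards.
- **Bystanders:** I did not measure them at the end. The last view showed nothing out of place near the clamp.

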